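Lock the reagent carousel with its flatted spindle

ROBOT

A 6-joint arm with a two-finger parallel gripper is mounted at the origin on the work surface. World frame = base frame: x ahead of the robot, y to its left, z up, the work surface at z = 0. Lengths are in mm, angles in degrees, forces in N, time in s.
With the tool pointing down it reaches from about 350 to 850 mm from the base axis. Payload 8.1 kg.
Tool frame: the origin (TCP) lies midway between the tips of the shut fingers; the grasp point (between the pads) lies 19 mm behind it; z points along the fingers, y is the line along which they close (so a half turn about z gives the same grasp; the last joint's range is limited). The gripper opens to 85 mm and grips with 20 to 120 N. Pads are 22 mm wide; open, the fingers measure 114 mm over their backs; the gripper's body (76 mm by 85 mm) begins 54 mm behind the grasp point. The pads swing forward as they close: fully open they stand 13 mm farther back than shut.
Start: joints at [66.555, 7.471, 85.268, -0, 87.261, -4.893], TCP at [190.881, 568.832, 231.292] pointing down, gripper open.
Joint ranges: [-169.43, 169.43], [-51.17, 129.36], [1.28, 143.12], [-76.62, 256.62], [0, 156.53], [-152.29, 152.29]. Speed limits (degrees/s): [136.94, 136.94, 159.86, 180, 180, 180].

INTERFACE

Orientations are given as [roll, pitch, yaw] about the fixed x, y, z axes, in that order (R = Rz(yaw) Ry(pitch) Rx(roll)).
In Python, from bench import r gives the robot as it stands.
- The arm moves only by the tool advance, called as name(argument=value, ...) on one line, values as JSON. Schema: {"type":"object","properties":{"plan":{"type":"string"},"grip_n":{"type":"number"},"only":{"type":"string"},"quiet":{"type":"boolean"},"lines":{"type":"string"}},"required":["plan"],"additionalProperties":false}. plan is a string of 1 to 8 rows, parted by semicolons, with the numbers parted by commas; each row has 7 numbers: a rotation vector rx, ry, rz in degrees, then dx, dy, dz in units of 20 mm, then the finger opening in mm; each row is the pose to reach, as a shift and turn from the pose commanded when the call began, along the tool's axes at that moment; what a row does not reach only later rows make up. A row lasts 1/8 s, in which the tool goes at most 62.5 mm and 10.7 degrees, less where a joint would pass 70% of its speed; a pose out of reach is approached as far as the arm can. The fingers move at their own pace and stop on an object; grip_n is the grip in N (left out, the last holds). Time passes only in rows, so rows that do not move let the fingers close. The tool returns the time, the measured TCP pose, the force, the opening and the grip force at its end. only (a regular expression) keeps the lines of the reply that match it, lines (a string "A,B") keeps lines A to B, and quiet returns only ok. Input that does not fit is refused with a message, and nothing moves.
- r.sense(): the state, without advancing time (a new reading comes with each control period).
- r.snapshot(name): name is "scene" or "top" or "wrist"; returns a dict with "pixels" (400x640x3 uint8, blue, green, red), "fx", "fy", "cx", "cy" (pixels), "D" ([k1, k2, p1, p2, k3] as OpenCV has them; the pictures are not rectified), "pose" (4x4, takes a point from camera to world coordinates). Camera axes: x right, y up, looking along -z (the intrinsics and any distortion apply to the point x, -y, -z); pixel columns grow to the right and rows downward; lengths in mm; the calibration is good to about 2 mm. A picture is of the moment at which its call begins. There is no depth.
- r.hand_in(): hands the job in; it is judged then, once.
The state is a dict: "time": time; "joint_pos": joint angles; "qd": joint speeds; "joint_efforts": joint torques, N m; "tool_pos": TCP position; "tcp_rot": TCP orientation; "ft_force": force on the tool from outside, world axes, zero at the start; "wrist_torque": the same for the moment, N m; "finger_gap": finger opening in mm; "grip_force": force on a finger pad.
Only numpy, scipy, OpenCV 4.12 (cv2) and the standard library are available. Lean on these libraries where they do the work, as an engineer would, in place of code of your own. Each camera call takes 0.05 s, during which the arm holds its last target. There are 200 camera calls.

TASK

Lock the reagent carousel: take the locking spindle, the one with the wing grip, out of the parking rack, turn it until the two flats of its shank match the hole in the carousel's hub, lower it in while keeping hold of it until it is fully home with its collar flat on the hub, then let go. Leave the blanking plug in the rack and the two loose flasks on the bench where they are.

Things in the scene. Friction and masses are not known exactly. Their poses are not given: they have to be found in the camera images.
- spindle: Locking spindle, loose, 0.28 kg, standing in either hole of the rack, turned any way. Black round collar 50 mm wide, 8 mm thick; wing grip above it, steel shank below it. Origin: centre of the collar's underside; z up along the shank; x along the wing. The shank's two flats face +y and -y, parallel to the wing's broad faces; a half turn about z gives the same shape.
- wing (a point): Middle of the spindle's black wing grip, 26 mm above the spindle's origin, same axes. The wing is 46 mm long (x), 16 mm thick (y) and 37 mm high (z), from 8 mm to 45 mm above the spindle's origin; a small cone (look only) blends it into the collar.
- shank_tip (a point): Lower end of the spindle's shank, 58 mm below the spindle's origin, same axes. The shank is a 24 mm round with two flats 14 mm apart (double-D); its last 6 mm taper by 2.5 mm all round.
- hub (a point): Centre of the hole's mouth in the flat top of the aluminium hub (68 mm wide, 117 mm above the bench) in the carousel's middle. Double-D hole, 60 mm deep: 26.4 mm round, 16.4 mm between its flats. z up; x along the hole's long way, parallel to its flats. Home: the spindle's origin is at this point, its x along this x, either way round. Starts at any angle; turns on its bearing with 0.5 N m.
- module: White housing of the carousel, fixed, 330 x 330 x 50 mm, with a round well wall 304 mm wide up to 82 mm. Origin: centre of its underside, straight below the hub, z up. The carousel (280 mm) turns in the well; 9 open flasks fixed on it, centred 102 mm from the hub's axis, reach 126 mm above the bench, 3 lift-out knobs 127 mm. Above 65 mm only the hub lies within 80 mm of the axis.
- rack: White parking rack, fixed, 80 (x) x 220 (y) x 80 mm high, open at front and back: top plate 8 mm thick with two round 28 mm holes at y = +60 and -60 mm, end cheeks, foot plate. Origin: centre of its underside, z up. The collars of spindle and plug rest on the top plate, their stems hang in the holes.
- plug: Blanking plug, loose, grey plastic, 0.09 kg: round knob 40 mm in diameter on a round collar 50 mm in diameter, 34 mm high above the rack, with a round stem 15 mm in diameter and 52 mm long. It stands in the other hole of the rack and stays there. Origin at the centre of its collar's underside, z up along the stem.
- flask_a: Loose grey reagent flask with a black cap, 36 x 40 mm, 69 mm high, standing on the bench beyond the rack. Origin at the centre of its underside, z up.
- flask_b: Loose pink reagent flask with a white cap, same size, standing on the bench beyond the rack. Origin at the centre of its underside, z up.

How it is judged (in metres and radians):
On the way, in this order (a step that is already met when the one before it is completed fails the run):
1. the spindle is lifted right out of the rack in the gripper (z of spindle in the frame of rack above 0.14 m and contact force between the fingers and spindle above 1 N), for 0.1 s.
2. its shank is at least 40 mm down the hub while the gripper still holds it (z of spindle in the frame of hub below 0.018 m and horizontal distance between spindle and hub below 0.006 m and contact force between the fingers and spindle above 1 N), for 0.05 s.
At the end, for the whole second after the job is handed in: The spindle is home in the hub, released and at rest: the underside of its collar within 3 mm of the hub's top face and within 4 mm of the hub's centre, upright within 0.06 rad, its flats parallel to the hole's within 0.2 rad; plug and both loose flasks within 30 mm of where they were (z of spindle in the frame of hub between -0.003 and 0.003 m and horizontal distance between spindle and hub below 0.004 m and angle between the x axis of spindle and the x axis of hub, either way round below 0.2 rad and angle between spindle's own z axis and vertical below 0.06 rad and linear speed of spindle below 0.02 m/s and distance of each of plug, flask_a, flask_b from where it was at the start of the episode below 0.03 m); the robot touches nothing.
It fails at once if the blanking plug is pulled or knocked from its place (moved more than 30 mm) (distance of plug from where it was at the start of the episode above 0.03 m).
It fails at once if a flask on the bench is moved more than 30 mm or tipped (distance of any of flask_a, flask_b from where it was at the start of the episode above 0.03 m or angle between any of flask_a, flask_b's own z axis and vertical above 0.5 rad).
It also fails if it takes over 48 s, if anything falls off the work surface, if the arm or the gripper's body presses on something with over 40 N, if the wrist force passes 120 N, or if a joint passes its speed limit or range.

## Working session

There is one attempt and no reset: what is moved stays moved. The work goes in short steps, Python scripts to look and compute and a tool call to move; the robot and the scene stay as the last step left them, time stands still between calls to the robot, and variables do not carry over. Pictures are saved under pics/ and viewed, at most 13 in all, crops included, and the job is handed in when it is done.

```bash
ls; mkdir -p pics; python3 - <<'E'
from bench import r
import cv2,numpy as np
for n in("scene","top","wrist"):
    s=r.snapshot(n); cv2.imwrite(f"pics/{n}0.png",s["pixels"]); np.save(f"pics/{n}0.npy",s,allow_pickle=True)
    print(n,s["fx"],s["cx"],s["cy"],s["D"],np.round(s["pose"],3).tolist())
print(r.sense())
E
```

```text
bench.py
pics
scene 366.80315225560287 320.6780438378091 198.77814819025917 [-0.02808533  0.          0.          0.          0.        ] [[0.348, -0.698, 0.626, 1053.315], [0.938, 0.27, -0.22, -136.941], [-0.015, 0.663, 0.749, 636.128], [0.0, 0.0, 0.0, 1.0]]
top 391.41691948167005 321.15896698219404 194.92420433652896 [-0.07119681  0.          0.          0.          0.        ] [[-0.011, 0.997, -0.074, 521.414], [-1.0, -0.012, -0.008, 14.737], [-0.009, 0.074, 0.997, 1124.207], [0.0, 0.0, 0.0, 1.0]]
wrist 356.6637618678875 321.95811490463655 200.43803166948396 [-0.07640135  0.          0.          0.          0.        ] [[0.318, -0.903, -0.289, 117.204], [0.948, 0.303, 0.099, 594.286], [-0.002, -0.305, 0.952, 371.402], [0.0, 0.0, 0.0, 1.0]]
{'time': 0.15, 'joint_pos': array([ 6.65549510e+01,  7.50343510e+00,  8.53155640e+01,  7.28175701e-04,
        8.72620927e+01, -4.89491018e+00]), 'qd': array([ 0.02935226, -0.15810665, -0.19062615, -0.04018811, -0.05214714,
        0.07258399]), 'joint_efforts': array([ 7.07429626e-04, -5.70069587e+01, -5.01155019e+01, -2.50319972e-04,
        9.68494074e-03, -2.34609047e-05]), 'tool_pos': array([190.70335345, 568.43762912, 230.49756992]), 'tcp_rot': array([-1.79919266e+02, -7.64407588e-03,  1.61449821e+02]), 'ft_force': array([-0.21105619, -0.18548926, -0.40300665]), 'wrist_torque': array([-0.06410536, -0.00442462,  0.00703382]), 'grip_force': 0.0, 'finger_gap': 85.51598621240159}
```

View pics/scene0.png

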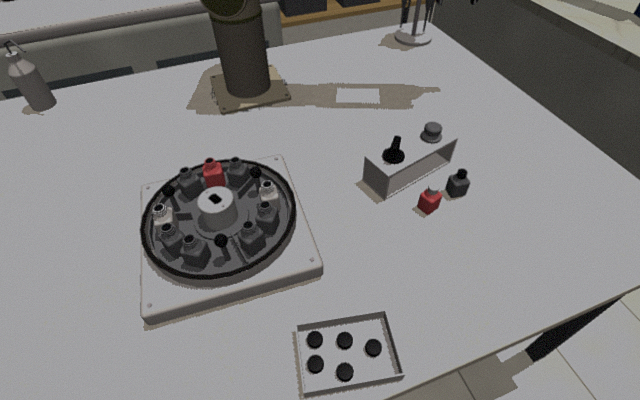

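View pics/top0.png

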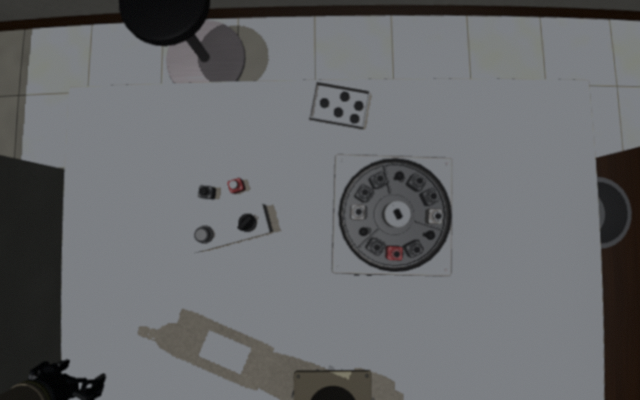

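```bash
cat > h.py <<'E'
import cv2,numpy as np
def ray(s,uv):
    K=np.array([[s["fx"],0,s["cx"]],[0,s["fy"],s["cy"]],[0,0,1.]])
    p=cv2.undistortPoints(np.array([[uv]],float),K,np.array(s["D"],float))[0,0]
    P=np.array(s["pose"]); d=P[:3,:3]@np.array([p[0],-p[1],-1]); return P[:3,3],d/np.linalg.norm(d)
def atz(s,uv,z):
    o,d=ray(s,uv); return o+d*(z-o[2])/d[2]
def tri(obs):
    A=np.zeros((3,3));b=np.zeros(3);L=[ray(s,uv) for s,uv in obs]
    for o,d in L:
        M=np.eye(3)-np.outer(d,d);A+=M;b+=M@o
    x=np.linalg.solve(A,b); return x,[round(float(np.linalg.norm((np.eye(3)-np.outer(d,d))@(x-o))),2) for o,d in L]
def proj(s,X):
    P=np.array(s["pose"]); c=P[:3,:3].T@(np.atleast_2d(X)-P[:3,3]).T; c=(c*np.array([[1],[-1],[-1]])).T
    K=np.array([[s["fx"],0,s["cx"]],[0,s["fy"],s["cy"]],[0,0,1.]])
    return cv2.projectPoints(np.ascontiguousarray(c),np.zeros(3),np.zeros(3),K,np.array(s["D"],float))[0][:,0]
def load(n): return np.load(f"pics/{n}.npy",allow_pickle=True).item()
E
```

```text
(no output)
```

The spindle stands in the rack hole nearer the carousel, with its collar at scene (394,156) and top (247,222). The plug is at top (204,234). The hub hole is at scene (214,198) and top (398,214).

```bash
python3 - <<'E'
from h import *
s,t=load("scene0"),load("top0")
for n,a,b in[("hub",(214,198),(398,213.5)),("spindle collar",(394,156),(247.5,222.5)),("plug",(432,128),(204,234))]:
    print(n,tri([(s,a),(t,b)]))
print(atz(t,(398,213.5),117),atz(t,(247.5,222.5),95), atz(t,(204,234),110))
for s_,c,sz in((s,(394,150),36),(t,(245,222),36),(s,(216,200),36),(t,(398,214),36)):pass
def crop(s_,c,w):
    x,y=c; return cv2.resize(s_["pixels"][y-w//2:y+w//2,x-w//2:x+w//2],(400,300) if 0 else (300,300),interpolation=cv2.INTER_CUBIC)
cv2.imwrite("pics/crops.png",np.vstack([np.hstack([crop(s,(396,148),50),crop(t,(247,221),50)]),np.hstack([crop(s,(215,200),50),crop(t,(398,214),50)])]))
E
```

```text
hub (array([ 546.12638142, -173.82137202,  118.93454847]), [0.08, 0.08])
spindle collar (array([528.28775966, 222.48073256,  81.39925712]), [1.66, 1.66])
plug (array([499.3982085, 331.9814877, 108.1238358]), [2.02, 2.02])
[ 546.18247328 -174.1045864   117.        ] [527.50250519 218.25644917  95.        ] [498.48622989 329.53917325 110.        ]
```

View pics/crops.png

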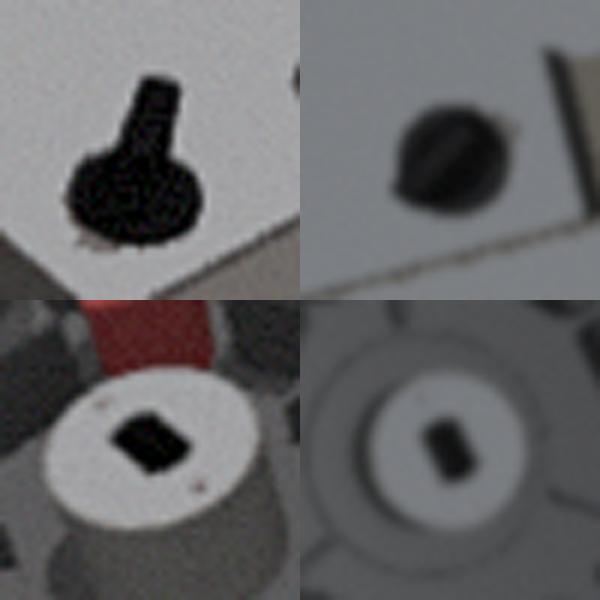

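The wing's long axis is at about -45° in world. The hub's long way is at about 26°. I'll move above the spindle and measure it with the wrist camera.

Careful with the scale: shifts go in units of 20 mm. That gives: -425 mm is -21.25, -370 mm is -18.5.

advance(plan="0,0,4,-2,-1,0,85;0,0,8,-4.75,-2.5,0,85;0,0,12,-7.5,-3.9,0,85;0,0,17,-10.25,-5.3,0,85;0,0,22,-13,-6.75,0,85;0,0,26,-15.75,-8.15,0,85;0,0,26,-18.5,-9.6,0,85;0,0,26,-21.25,-11,0,85", grip_n=60)

```text
time: 1.15
tool_pos: [524.8, 223.3, 231.1]
tcp_rot: [-180.0, -0.0, 135.4]
ft_force: [0.7, 0.8, -0.1]
finger_gap: 85.1
grip_force: 0.0
```

advance(plan="0,0,0,0,0,0,85;0,0,0,0,0,0,85;0,0,0,0,0,0,85")

```text
time: 1.52
tool_pos: [523.0, 226.1, 231.1]
tcp_rot: [-180.0, -0.0, 135.5]
ft_force: [0.3, 0.0, 0.1]
finger_gap: 85.1
grip_force: 0.0
```

```bash
python3 - <<'E'
from bench import r
from h import *
s=r.snapshot("wrist"); cv2.imwrite("pics/w1.png",s["pixels"]); np.save("pics/w1.npy",s,allow_pickle=True)
print(r.sense()["tool_pos"],r.sense()["tcp_rot"],np.round(s["pose"],3).tolist())
print(proj(s,[[528,220,125],[528,220,88]]))
E
```

```text
[522.97857166 226.20971874 231.29994456] [ 1.79999982e+02 -1.53347680e-02  1.35557894e+02] [[0.701, -0.68, -0.217, 467.734], [0.714, 0.667, 0.214, 281.571], [-0.0, -0.305, 0.952, 372.255], [0.0, 0.0, 0.0, 1.0]]
[[319.70223197 209.5392806 ]
 [319.98076118 194.9164709 ]]
```

View pics/w1.png

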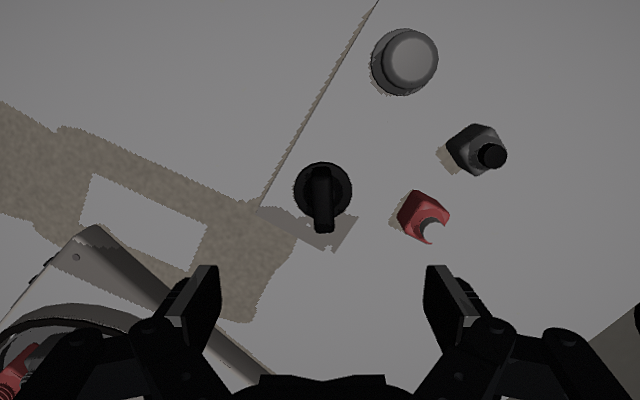

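Wrist view: the collar is centred near (322,190). The wing runs from about (321,165) to (323,232), nearly along tool x. I'll fit a silhouette model to refine this.

```bash
cat >> h.py <<'E'
from scipy.optimize import minimize
def hull(s,pts,shape,k=8):
    m=np.zeros((shape[0],shape[1]),np.uint8)
    return cv2.convexHull(proj(s,pts).astype(np.float32))
def sil(s,p,roi,k=4):
    x0,y0,x1,y1=roi; x,y,z,a=p; a=np.radians(a); c,n=np.cos(a),np.sin(a); R=np.array([[c,-n],[n,c]])
    m=np.zeros(((y1-y0)*k,(x1-x0)*k),np.uint8)
    t=np.linspace(0,2*np.pi,60,endpoint=False)
    col=[[25*np.cos(i),25*np.sin(i),h] for i in t for h in(0,8)]
    wing=[[sx*23,sy*8,h] for sx in(-1,1) for sy in(-1,1) for h in(8,45)]
    for g in(col,wing):
        g=np.array(g); g[:,:2]=g[:,:2]@R.T; g+=[x,y,z]
        q=(cv2.convexHull(proj(s,g).astype(np.float32))[:,0]-[x0,y0]+.5)*k-.5
        cv2.fillPoly(m,[np.round(q*16).astype(np.int32)],255,shift=4)
    return cv2.resize(m,(x1-x0,y1-y0),interpolation=cv2.INTER_AREA)/255.
def fit(views,p0,step=(4,4,4,8)):
    def cost(p): return sum(np.abs(sil(s,p,roi)-m).sum() for s,roi,m in views)
    best=None
    for da in(-15,0,15):
        q=np.array(p0,float);q[3]+=da
        for _ in range(3):
            S=np.vstack([q]+[q+np.eye(4)[i]*step[i] for i in range(4)])
            o=minimize(cost,q,method="Nelder-Mead",options=dict(initial_simplex=S,xatol=.05,fatol=.1)); q=o.x
        if best is None or o.fun<best.fun: best=o
    return best
def soft(s,roi,lo,hi):
    g=cv2.cvtColor(s["pixels"],cv2.COLOR_BGR2GRAY)[roi[1]:roi[3],roi[0]:roi[2]].astype(float)
    return np.clip((hi-g)/(hi-lo),0,1)
E
python3 - <<'E'
from h import *
w,s=load("w1"),load("scene0")
rw=(285,150,360,240); rs=(376,130,412,172)
g=lambda a,r:cv2.cvtColor(a["pixels"],cv2.COLOR_BGR2GRAY)[r[1]:r[3],r[0]:r[2]]
print(np.histogram(g(w,rw),range(0,200,12))[0],np.histogram(g(s,rs),range(0,240,15))[0])
V=(w,rw,soft(w,rw,45,75)); S=(s,rs,soft(s,rs,40,130))
for v in([V,S],[V],[S]):
    o=fit(v,(528,220,80,-45)); print(np.round(o.x,2),o.fun)
E
```

```text
[1360 1423  122   31   24   19   51  925  337  112  377 1942   27    0
    0    0] [217 115  21  28  33  25  33  48  19  38 735 200   0   0   0]Traceback (most recent call last):
  File "<stdin>", line 8, in <module>
  File "h.py", line 40, in fit
    o=minimize(cost,q,method="Nelder-Mead",options=dict(initial_simplex=S,xatol=.05,fatol=.1)); q=o.x
    res = _minimize_neldermead(fun, x0, args, callback, bounds=bounds,
                               **options)
    fsim[k] = func(sim[k])
              ~~~~^^^^^^^^
    fx = function(np.copy(x), *(wrapper_args + args))
  File "h.py", line 34, in cost
    def cost(p): return sum(np.abs(sil(s,p,roi)-m).sum() for s,roi,m in views)
                        ~~~^^^^^^^^^^^^^^^^^^^^^^^^^^^^^^^^^^^^^^^^^^^^^^^^^^^
  File "h.py", line 34, in <genexpr>
    def cost(p): return sum(np.abs(sil(s,p,roi)-m).sum() for s,roi,m in views)
                                   ~~~^^^^^^^^^
  File "h.py", line 29, in sil
    g=np.array(g); g[:,:2]=g[:,:2]@R.T; g+=[x,y,z]
                                        ^^^^^^^^^^
numpy._core._exceptions._UFuncOutputCastingError: Cannot cast ufunc 'add' output from dtype('float64') to dtype('int64') with casting rule 'same_kind'
```

```bash
sed -i 's/g=np.array(g);/g=np.array(g,float);/' h.py
python3 - <<'E'
from h import *
w,s=load("w1"),load("scene0")
rw=(285,150,360,240); rs=(376,130,412,172)
V=(w,rw,soft(w,rw,35,70)); S=(s,rs,soft(s,rs,40,130))
for v in([V,S],[V],[S]):
    o=fit(v,(528,220,80,-45)); print(np.round(o.x,2),o.fun,[round(float(m.sum())) for _,_,m in v])
E
```

```text
[528.77 221.95  73.18 -40.08] 237.59131652661063 [2943, 436]
[529.71 221.18  69.07 -40.51] 61.133333333333326 [2943]
[518.03 228.5   68.68 -38.79] 71.41503267973856 [436]
```

To row units: -7 mm is -0.35, -4 mm is -0.2.

advance(plan="0,0,0,-0.2,2.25,0,85;0,0,0,-0.35,3.5,0,85;0,0,0,-0.35,3.5,0,85;0,0,0,-0.35,3.5,0,85")

```text
time: 2.08
tool_pos: [577.0, 270.6, 231.2]
tcp_rot: [-180.0, -0.0, 135.5]
ft_force: [0.3, 1.4, 0.0]
finger_gap: 84.9
grip_force: 0.0
```

```bash
python3 - <<'E'
from bench import r
from h import *
s=r.snapshot("wrist"); np.save("pics/w2.npy",s,allow_pickle=True)
E
```

advance(plan="0,0,-4.5,0,-1.75,1.25,85;0,0,-4.5,0,-3.5,2.5,85;0,0,-4.5,0,-3.5,2.75,85;0,0,-4.5,0,-3.5,2.75,85;0,0,-4.5,0,-3.5,2.75,85")

```text
time: 2.75
tool_pos: [530.2, 220.9, 178.2]
tcp_rot: [179.8, 0.1, 140.0]
ft_force: [0.3, 0.1, 1.4]
finger_gap: 84.9
grip_force: 0.0
```

```bash
cat > m.py <<'E'
from h import *
R=[]
for n in("w1","w2","w3"):
    w=load(n); c=proj(w,[[529,221.5,95]])[0].astype(int)
    roi=(max(c[0]-70,0),max(c[1]-65,0),c[0]+70,min(c[1]+75,265))
    g=cv2.cvtColor(w["pixels"],cv2.COLOR_BGR2GRAY); m=((g<60)*1).astype(np.uint8)
    l=cv2.connectedComponents(m)[1]; k=l[c[1]-3:c[1]+4,c[0]-3:c[0]+4].max(); near=cv2.dilate((l==k).astype(np.uint8),np.ones((5,5)))
    x0,y0,x1,y1=roi
    so=soft(w,roi,40,95)*near[y0:y1,x0:x1]; R.append((w,roi,so)); print(n,c,so.sum())
for v in(R,R[:1],R[1:2],R[2:]):
    o=fit(v,(528,220,80,-42)); print(np.round(o.x,2),round(o.fun))
E
python3 - <<'E'
from bench import r
from h import *
s=r.snapshot("wrist"); np.save("pics/w3.npy",s,allow_pickle=True); cv2.imwrite("pics/w3.png",s["pixels"])
q=r.sense();print(q["tool_pos"],q["tcp_rot"])
exec(open("m.py").read())
E
```

```text
[530.15146522 220.88392181 178.022362  ] [1.79850402e+02 9.04948083e-02 1.39966064e+02]
w1 [322 197] 2977.1454545454544
w2 [236 188] 3059.6727272727276
w3 [319 207] 4454.981818181817
[528.6  222.02  74.03 -40.18] 411
[529.21 221.49  71.21 -39.84] 65
[528.13 219.44  68.46 -39.68] 76
[529.25 221.59  71.77 -40.01] 86
```

View pics/w3.png

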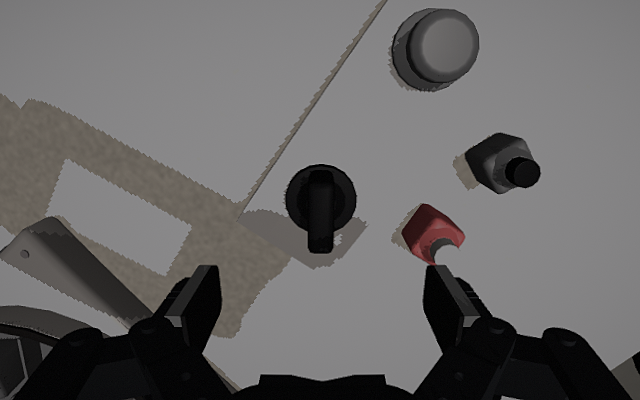

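```bash
cat > m2.py <<'E'
exec(open("m.py").read().split("for v in(R")[0])
# free focal-length scale f (all views) ; xyz,yaw
def cost(p):
    c=0
    for s,roi,m in R:
        s2=dict(s);s2["fx"]=s["fx"]*p[4];s2["fy"]=s["fy"]*p[4]; c+=np.abs(sil(s2,p[:4],roi)-m).sum()
    return c
q=np.array([528,222.5,79,-40,.97])
for _ in range(4):
    S=np.vstack([q]+[q+np.eye(5)[i]*d for i,d in enumerate((3,3,5,4,.02))])
    o=minimize(cost,q,method="Nelder-Mead",options=dict(initial_simplex=S,xatol=.002,fatol=.1,maxiter=800));q=o.x
print(np.round(q,3),o.fun)
E
python3 m2.py
```

```text
w1 [322 197] 2977.1454545454544
w2 [236 188] 3059.6727272727276
w3 [319 207] 4454.981818181817
[527.576 222.971  78.115 -40.427   0.983] 422.9297682709447
```

Parallax puts the collar underside at about 79 mm, against 80 from the text. The spindle is at about (527.6, 223) with yaw -40.2°. I'll descend and grip.

advance(plan="0,0,0,0.15,0,1.5,70;0,0,0,0.15,0,2.75,60;0,0,0,0.15,0,3.75,50;0,0,0,0.15,0,4.05,40;0,0,0,0.15,0,4.05,30;0,0,0,0.15,0,4.05,20;0,0,0,0.15,0,4.05,10;0,0,0,0.15,0,4.05,5", grip_n=60)

```text
time: 3.8
tool_pos: [527.5, 222.4, 96.7]
tcp_rot: [179.9, 0.1, 139.9]
ft_force: [0.3, -0.8, 6.4]
finger_gap: 15.2
grip_force: 59.6
```

advance(plan="0,0,0,0,0,0,5;0,0,0,0,0,0,5;0,0,0,0,0,0,5;0,0,0,0,0,0,5")

```text
time: 4.3
tool_pos: [527.5, 222.4, 96.7]
tcp_rot: [179.9, 0.1, 139.9]
ft_force: [-0.8, -0.4, 6.0]
finger_gap: 15.2
grip_force: 59.6
```

To row units: -145 mm is -7.25, -138 mm is -6.9.

advance(plan="0,0,0,0,0,-1,5;0,0,0,0,0,-2.5,5;0,0,0,0,0,-4.25,5;0,0,0,0,0,-5.75,5;0,0,0,0,0,-6.9,5;0,0,0,0,0,-7.25,5;0,0,0,0,0,-7.25,5;0,0,0,0,0,-7.25,5", grip_n=100)

```text
time: 5.3
tool_pos: [525.8, 221.8, 238.8]
tcp_rot: [-179.9, -0.1, 139.9]
ft_force: [-0.4, -1.1, -2.9]
finger_gap: 14.2
grip_force: 97.7
```

```bash
python3 - <<'E'
from bench import r
from h import *
s=r.snapshot("wrist"); np.save("pics/w4.npy",s,allow_pickle=True); cv2.imwrite("pics/w4.png",s["pixels"])
s=r.snapshot("scene"); np.save("pics/s4.npy",s,allow_pickle=True); 
q=r.sense();print(q["tool_pos"],q["tcp_rot"],q["ft_force"])
E
```

```text
[525.79830933 221.8356997  238.83824818] [-1.79882302e+02 -7.38503419e-02  1.39947712e+02] [-0.07008286  0.80168866 -3.99123046]
```

View pics/w4.png

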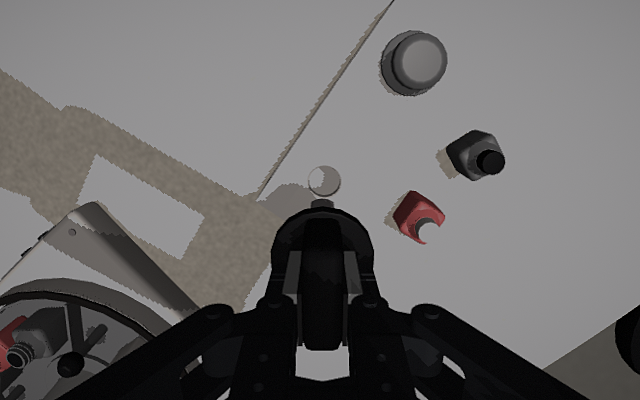

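The spindle is held, with the shank tip visible at (321,203). I'll carry it to just short of the hub, turning to yaw 206°.

advance(plan="0,0,-5,-1,-1.5,0,5;0,0,-13,-2.55,-3.75,0,5;0,0,-22,-4.1,-6.05,0,5;0,0,-31,-5.65,-8.35,0,5;0,0,-40,-7.2,-10.65,0,5;0,0,-49,-8.75,-12.95,0,5;0,0,-58,-10.3,-15.25,0,5;0,0,-66,-11.6,-17.15,0,5", grip_n=100)

```text
time: 6.4
tool_pos: [482.5, -191.7, 239.6]
tcp_rot: [180.0, -0.0, -153.8]
ft_force: [0.7, 0.3, -2.8]
finger_gap: 14.5
grip_force: 98.1
```

advance(plan="0,0,0,0.05,-0.75,0,5;0,0,0,0.05,-0.75,0,5;0,0,0,0.05,-0.75,0,5;0,0,0,0.05,-0.75,0,5")

```text
time: 6.9
tool_pos: [489.2, -202.4, 240.2]
tcp_rot: [180.0, 0.0, -154.0]
ft_force: [0.8, 0.2, -3.3]
finger_gap: 14.6
grip_force: 98.1
```

```bash
python3 - <<'E'
from bench import r
from h import *
s=r.snapshot("wrist"); np.save("pics/w5.npy",s,allow_pickle=True); cv2.imwrite("pics/w5.png",s["pixels"])
q=r.sense();print(q["tool_pos"],q["tcp_rot"],q["ft_force"],q["joint_pos"])
E
```

```text
[ 489.23401136 -202.60659956  240.31649286] [ 1.79995069e+02  4.25433229e-03 -1.53980375e+02] [-0.61079278 -0.69679105 -2.87529824] [-2.80489085e+01 -3.69649283e+00  9.57422317e+01  6.34234637e-03
  8.79557572e+01 -1.44068760e+02]
```

View pics/w5.png

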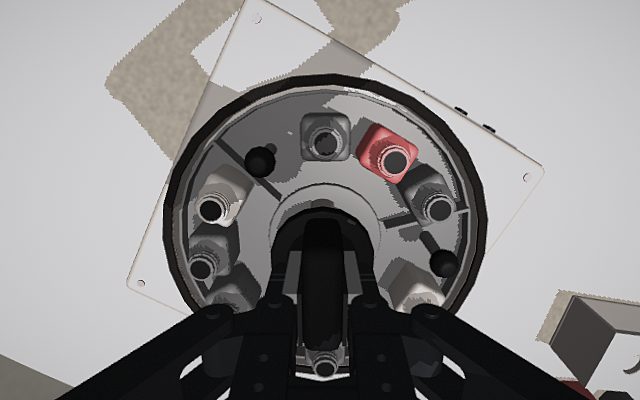

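The gripper still hides the hub (its rim is near (322,215)), so I'll step back about 60 mm.

To row units: 54 mm is 2.7, 20 mm is 1.

advance(plan="0,0,7,1,0.75,0,5;0,0,14,2,1.6,0,5;0,0,20,2.7,2.2,0,5;0,0,20,2.7,2.2,0,5;0,0,20,2.7,2.2,0,5;0,0,20,2.7,2.2,0,5")

```text
time: 7.7
tool_pos: [421.8, -187.7, 240.3]
tcp_rot: [180.0, 0.0, -174.0]
ft_force: [-0.2, -0.3, -2.8]
finger_gap: 14.1
grip_force: 98.1
```

```bash
python3 - <<'E'
from bench import r
from h import *
s=r.snapshot("wrist"); np.save("pics/w6.npy",s,allow_pickle=True); cv2.imwrite("pics/w6.png",s["pixels"])
q=r.sense();print(q["tool_pos"],q["tcp_rot"],q["ft_force"],q["joint_pos"])
E
```

```text
[ 421.6936835  -187.78136405  240.26845812] [ 1.79998195e+02  2.93126938e-04 -1.73979494e+02] [-0.45672257 -0.37962643 -1.98327825] [-3.03729116e+01 -1.46937027e+01  1.05570420e+02  1.62721814e-03
  8.91241182e+01 -1.26393443e+02]
```

View pics/w6.png

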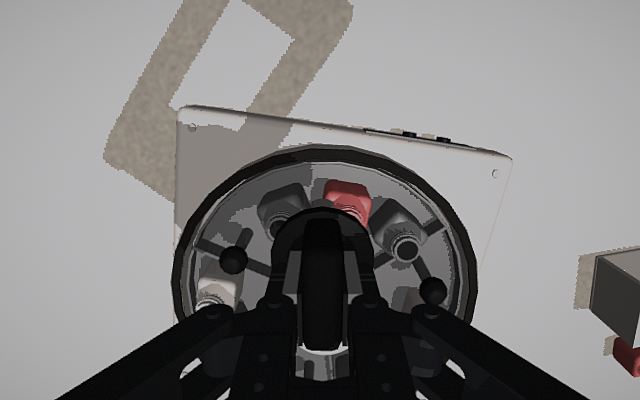

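The hub now lies under the gripper. Image up is +tool x, so I must stand on the other side.

To row units: -200 mm is -10, -90 mm is -4.5.

advance(plan="0,0,-4,-2,0.3,0,5;0,0,-8,-4.5,0.65,0,5;0,0,-13,-7,1,0,5;0,0,-18,-9,1.3,0,5;0,0,-20,-10,1.4,0,5;0,0,-20,-10,1.4,0,5;0,0,-20,-10,1.4,0,5;0,0,-20,-10,1.4,0,5")

```text
time: 8.75
tool_pos: [616.6, -139.6, 240.4]
tcp_rot: [-180.0, -0.0, -154.1]
ft_force: [-1.0, 0.3, -2.4]
finger_gap: 14.6
grip_force: 98.1
```

```bash
python3 - <<'E'
from bench import r
from h import *
s=r.snapshot("wrist"); np.save("pics/w7.npy",s,allow_pickle=True); cv2.imwrite("pics/w7.png",s["pixels"])
q=r.sense();print(q["tool_pos"],q["tcp_rot"],q["ft_force"],q["joint_pos"])
E
```

```text
[ 616.66969787 -139.60773099  240.59154137] [-1.79986903e+02  5.92288593e-03 -1.54106074e+02] [ 0.24327486 -0.4000143  -1.70657982] [-1.73977356e+01  1.22258959e+01  7.90012340e+01 -5.47296773e-03
  8.87595782e+01 -1.33291543e+02]
```

View pics/w7.png

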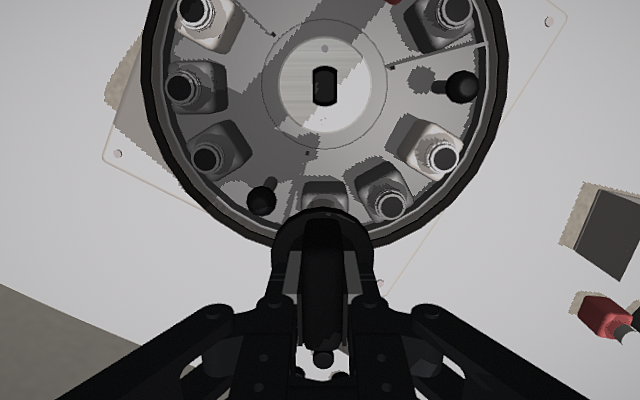

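Clear view: the hub hole is at (325,86) with its long side nearly vertical in the picture (along tool x). The collar's front rim shows at (322,207). I'll measure both with the same camera.

```bash
cat > hole.py <<'E'
from h import *
def dd(n=200,r=13.2,f=8.2):
    t=np.linspace(0,2*np.pi,n,endpoint=False); return np.c_[r*np.cos(t),np.clip(r*np.sin(t),-f,f)]
def holefit(w,guess,thr=(45,100),z=117):
    c=proj(w,[[*guess,z]])[0].round().astype(int); x0,y0,x1,y1=roi=(c[0]-28,max(c[1]-32,0),c[0]+28,c[1]+32)
    m=soft(w,roi,*thr); k=8
    l=cv2.connectedComponents((m>.5).astype(np.uint8))[1]; L=l[c[1]-y0,c[0]-x0]; m=m*cv2.dilate((l==L).astype(np.uint8),np.ones((3,3)))
    def cost(p):
        a=np.radians(p[2]);R=np.array([[np.cos(a),-np.sin(a)],[np.sin(a),np.cos(a)]])
        q=dd()*p[3]@R.T+p[:2]; q=(proj(w,np.c_[q,np.full(len(q),z)])-[x0,y0]+.5)*k-.5
        im=np.zeros(((y1-y0)*k,(x1-x0)*k),np.uint8);cv2.fillPoly(im,[np.round(q*16).astype(np.int32)],255,shift=4)
        return np.abs(cv2.resize(im,(x1-x0,y1-y0),interpolation=cv2.INTER_AREA)/255.-m).sum()
    q=np.array([*guess,26,1.])
    for _ in range(3):
        S=np.vstack([q]+[q+np.eye(4)[i]*d for i,d in enumerate((3,3,6,.05))])
        o=minimize(cost,q,method="Nelder-Mead",options=dict(initial_simplex=S,xatol=.005,fatol=.05));q=o.x
    return q,o.fun,m.sum()
E
python3 - <<'E'
from hole import *
w=load("w7"); g0=atz(w,(325,86),117)[:2]; print("px->",g0)
g=cv2.cvtColor(w["pixels"],cv2.COLOR_BGR2GRAY); print(g[86,305:346],g[60:112:2,325])
for t in((30,80),(50,110)): q,f,n=holefit(w,g0,t);print(np.round(q,2),f,n)
# held collar: front arc; search ex,ey,ez in tool frame against dark mask above row ~225
for n,tp,yaw in(("w4",(525.8,221.83,238.84),139.95),("w7",(616.67,-139.6,240.5),-154.1),("w6",(421.7,-187.78,240.27),-174),("w5",(489.23,-202.6,240.3),-153.98)):
    w=load(n); g=cv2.cvtColor(w["pixels"],cv2.COLOR_BGR2GRAY).astype(int)
    a=np.radians(yaw);X=np.array([np.cos(a),np.sin(a)]);Y=np.array([np.sin(a),-np.cos(a)])
    t=np.linspace(0,2*np.pi,720)
    for ez in(15,17):
        q=np.array(tp[:2])+25*np.outer(np.cos(t),X)+25*np.outer(np.sin(t),Y); p=proj(w,np.c_[q,np.full(len(t),tp[2]-ez)])
        p8=proj(w,np.c_[q,np.full(len(t),tp[2]-ez+8)])
        print(n,ez,"pred rim x",p[:,0].min().round(1),p[:,0].max().round(1),"top",min(p[:,1].min(),p8[:,1].min()).round(1),p8[:,0].min().round(1),p8[:,0].max().round(1))
    print(g[198:214,312],g[240,266:284],g[240,364:384])
E
```

```text
px-> [ 545.1724122  -171.35973286]
[158 159 158 158 158 159 169 133   0  15  46  43  24  26  27  26  27  27
  27  26  26  28  27  29  27  28  29  28  22   6   0   0 186 208 198 196
 196 196 196 195 195] [158 163 174   7   3   6  28  29  27  27  28  27  28  26  28  26  27  27
  26  28  27   8   3 120 202 197]
[ 545.25 -171.72   25.66    1.04] 24.251764705882355 885.24
[ 545.24 -171.76   26.35    1.04] 12.90686274509804 906.3166666666666
w4 15 pred rim x 268.7 371.9 top 207.3 266.2 374.1
w4 17 pred rim x 269.3 371.3 top 205.9 266.9 373.5
[110 114 118  44  22  26  30  31  32  37   0   5   6   1   6  29] [108 110 111 111 113 114 119  95   7   1   7   9  11  13  16  17  17  17] [ 18  19  17  20  15   3  52 142 156 151 149 150 149 149 149 149 150 149
 150 149]
w7 15 pred rim x 269.1 372.5 top 205.4 266.7 374.8
w7 17 pred rim x 269.7 372.0 top 204.1 267.3 374.2
[112  95  81  45  41  44  46  47  49  46   0   5   5   6  11  22] [30 29 30 31 31 31 31 22  8 12 16 21 19 19 19 19 19 18] [14 17 18 18 18  7  2  5  7 17 21 28 30 30 32 31 31 30 30 29]
w6 15 pred rim x 268.8 372.0 top 205.6 266.3 374.3
w6 17 pred rim x 269.3 371.5 top 204.2 266.9 373.7
[78 79 81 46 36 40 41 44 46 51  0  6  6  5  6 21] [116 117 119 112  87  75  87  73  10   7  16  16  16  18  17  16  16  16] [ 15  15  15  15  13   3  42 114 130 100  65  68  80  91 100 110 118 121
 114  66]
w5 15 pred rim x 268.9 372.3 top 205.2 266.4 374.6
w5 17 pred rim x 269.4 371.7 top 203.8 267.1 374.0
[149 153 161  47  44  46  48  51  53  59   0   3   9   7   6  26] [135 136 125 110 128 137 141 114  13   9  20  20  21  22  21  21  22  20] [ 16  18  21  19  13   4  51 134 148 142 142 141 143 143 144 133 111 136
 144 142]
```

advance(plan="0,0,0,1.5,0,0,5;0,0,0,3,0.05,0,5;0,0,0,3.9,0.065,0,5;0,0,0,3.9,0.065,0.75,5;0,0,0,3.9,0.065,1.75,5;0,0,0,3.9,0.065,1.75,5;0,0,0,3.9,0.065,1.75,5;0,0,0,3.9,0.065,1.75,5")

```text
time: 9.8
tool_pos: [547.1, -172.1, 205.9]
tcp_rot: [-180.0, 0.0, -154.0]
ft_force: [0.1, 0.1, -0.8]
finger_gap: 14.5
grip_force: 98.1
```

```bash
python3 - <<'E'
from bench import r
from h import *
q=r.sense();print(q["tool_pos"],q["tcp_rot"],q["ft_force"])
a=np.radians(q["tcp_rot"][2]);d=np.array([545.9,-172.5])-q["tool_pos"][:2];print("dx",d@[np.cos(a),np.sin(a)],"dy",d@[np.sin(a),-np.cos(a)])
C=[]
for n,c in(("scene",(212,182)),("top",(398,214)),("wrist",(322,230))):
    s=r.snapshot(n); np.save(f"pics/{n}8.npy",s,allow_pickle=True); w=50 if n!="wrist" else 110
    C.append(cv2.resize(s["pixels"][c[1]-w:c[1]+w,c[0]-w:c[0]+w],(260,400) if 0 else (266,266),interpolation=cv2.INTER_CUBIC))
cv2.imwrite("pics/c8.png",np.hstack(C))
E
```

```text
[ 547.128572   -172.11200351  205.88220213] [-1.79960026e+02  3.74284545e-02 -1.54029670e+02] [ 0.09001698  0.06163125 -0.84844348]
dx 1.2744178060071814 dy 0.18918166670861136
```

View pics/c8.png

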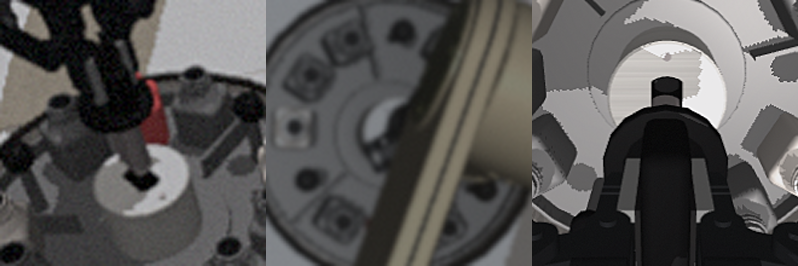

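The scene crop shows the shank poised right over the hole, and the wrist crop shows it aligned. I'll lower it in small steps and watch the force.

advance(plan="0,0,0,0.06,0.01,0.2,5;0,0,0,0.06,0.01,0.4,5;0,0,0,0.06,0.01,0.6,5;0,0,0,0.06,0.01,0.8,5;0,0,0,0.06,0.01,0.9,5;0,0,0,0.06,0.01,1,5;0,0,0,0.06,0.01,1,5")

```text
time: 10.82
tool_pos: [545.3, -172.5, 185.2]
tcp_rot: [180.0, -0.0, -154.1]
ft_force: [0.2, 0.8, -3.2]
finger_gap: 14.8
grip_force: 98.1
```

The tip is about 6 mm inside the hole with no contact force. Continuing down.

advance(plan="0,0,0,0,0,0.2,5;0,0,0,0,0,0.4,5;0,0,0,0,0,0.6,5;0,0,0,0,0,0.75,5;0,0,0,0,0,0.75,5")

```text
time: 11.45
tool_pos: [545.2, -172.4, 169.9]
tcp_rot: [180.0, -0.0, -154.1]
ft_force: [0.6, 0.5, -2.2]
finger_gap: 14.5
grip_force: 98.1
```

advance(plan="0,0,0,0,0,0.25,5;0,0,0,0,0,0.5,5;0,0,0,0,0,0.75,5;0,0,0,0,0,1,5;0,0,0,0,0,1.25,5;0,0,0,0,0,1.4,5;0,0,0,0,0,1.4,5")

```text
time: 12.32
tool_pos: [545.2, -172.4, 141.9]
tcp_rot: [180.0, -0.0, -154.1]
ft_force: [0.5, -1.2, -2.1]
finger_gap: 14.7
grip_force: 98.1
```

About 8 mm to go. Creeping down until the collar seats.

advance(plan="0,0,0,0,0,0.1,5;0,0,0,0,0,0.2,5;0,0,0,0,0,0.3,5;0,0,0,0,0,0.35,5;0,0,0,0,0,0.35,5")

```text
time: 12.95
tool_pos: [545.3, -172.5, 135.2]
tcp_rot: [180.0, -0.0, -154.1]
ft_force: [-0.6, -0.3, -1.8]
finger_gap: 14.3
grip_force: 98.1
```

advance(plan="0,0,0,0,0,0.035,5;0,0,0,0,0,0.07,5;0,0,0,0,0,0.07,5")

```text
time: 13.32
tool_pos: [545.4, -172.5, 133.9]
tcp_rot: [-180.0, 0.0, -154.1]
ft_force: [-0.2, -0.2, -2.4]
finger_gap: 14.2
grip_force: 98.5
```

To row units: 1.4 mm is 0.07, 0.7 mm is 0.035.

advance(plan="0,0,0,0,0,0.035,5;0,0,0,0,0,0.07,5;0,0,0,0,0,0.07,5")

```text
time: 13.7
tool_pos: [545.7, -172.6, 133.8]
tcp_rot: [-180.0, 0.0, -154.1]
ft_force: [-3.7, 1.3, 7.1]
finger_gap: 14.5
grip_force: 99.6
```

Seated: +9 N at TCP z 133.8, where 133.7 was expected. I'll release and retreat upward.

advance(plan="0,0,0,0,0,-0.025,25;0,0,0,0,0,-0.025,40;0,0,0,0,0,-0.025,60;0,0,0,0,0,-0.025,60;0,0,0,0,0,-0.025,60;0,0,0,0,0,-0.025,60", grip_n=20)

```text
time: 14.45
tool_pos: [545.3, -172.5, 132.9]
tcp_rot: [180.0, -0.0, -154.1]
ft_force: [-0.1, 0.6, 0.3]
finger_gap: 60.3
grip_force: 0.0
```

advance(plan="0,0,0,0,0,-0.5,60;0,0,0,0,0,-1.5,60;0,0,0,0,0,-3,60;0,0,0,-2,0,-5,60;0,0,0,-4,0,-6,60;0,0,0,-4,0,-6,60;0,0,0,-4,0,-6,60")

```text
time: 15.32
tool_pos: [617.1, -137.6, 253.6]
tcp_rot: [-180.0, -0.0, -154.0]
ft_force: [-1.1, -0.4, -0.4]
finger_gap: 59.9
grip_force: 0.0
```

```bash
python3 - <<'E'
from bench import r
from h import *
s=r.snapshot("wrist"); t=r.snapshot("scene")
np.save("pics/w9.npy",s,allow_pickle=True);np.save("pics/s9.npy",t,allow_pickle=True)
a=cv2.resize(t["pixels"][130:250,140:290],(400,320),interpolation=cv2.INTER_CUBIC)
b=cv2.resize(s["pixels"],(400,250)); b=cv2.copyMakeBorder(b,0,70,0,0,0)
cv2.imwrite("pics/c9.png",np.hstack([a,b]));print(r.sense()["ft_force"])
R=(187,155,240,210)
V=(t,R,soft(t,R,25,80)); 
o=fit([V],(546,-173,117,26)); print(np.round(o.x,1),o.fun)
E
```

```text
[ 0.04588749 -0.39875478 -0.29044455]
[ 543.  -173.9  116.3   45.2] 933.7511586452763
```

View pics/c9.png

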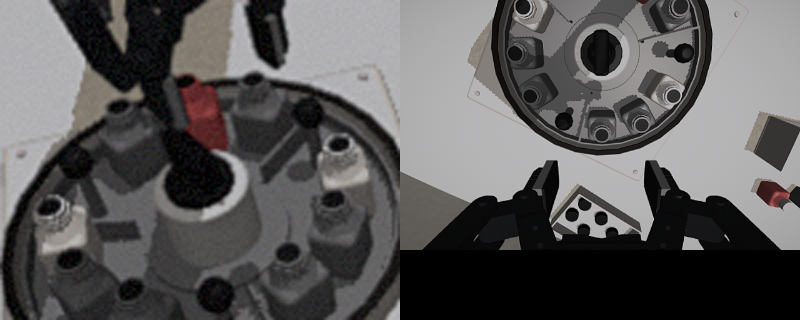

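The spindle sits upright in the hub with its collar concentric and flat, at wrist crop (602,50). The gripper is clear, so I'm handing in.

```bash
python3 -c "
from bench import r
print(r.hand_in())"
```

```text
the job is handed in; nothing more can be done
None
```

The spindle is in the hub, released with its collar seated flat on top, and the job was handed in at about 15 s of the 48 s limit; the hand-in returned no verdict. The gripper never went near the plug or the loose flasks, though I did not re-measure their positions at the end.

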